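# Spray the bisque bowl, then shut the spray cabinet

### The job

Spray the bowl in the open cabinet with the can held in the lamp stand: gently press the can's nozzle cap well down, keep it down for about half a second, and let it spring back up. Then push the cabinet door shut until it has gone fully home on its catch, and leave it. Spray only while the door is still well open, do not slam it, and do not shift the bowl or the other things on the table.

Things in the scene. Friction and masses are not known exactly. Their poses are not given: they have to be found in the camera images.
- stand: Fixed spray stand. Origin: centre of the underside, on the can's axis; z up, +x towards the cabinet, -x its open side (to the left seen from the robot). Base plate x -70..80, y +-65, 8 thick; cup (radius 32, to z 53) with an upright aluminium aerosol can, radius 26. On the can: the nozzle cap, a white flat-topped disc, radius 16, 16 high. Two posts at x 32, y +-56.
- lamp (a point): Lower front edge, mid-length, of the stand's lamp head: a black block over the rear of the cap, stand x 4..40, y +-70, z 240..280 mm. Axes as stand. Lamp and rail leave no room for a gripper from straight above: reach the cap from the stand's -x side, the tool leaning about 45 deg from vertical, fingertips forward (+x) and down.
- rail (a point): Middle of the guard rail before the lamp: a horizontal 12 mm bar along the stand's y, y +-56, at stand x -18, z 320 mm, on two 8 mm bars at y +-56 running back and down to x 12, z 275. Axes as stand.
- cap_mean (a point): Point on the can's axis, fixed in the stand 185 mm above the table: the MEAN height of the released cap's top. The can may sit higher or lower in its cup, so the real top lies anywhere from 174 to 196 mm above the table: feel for it. Axes as stand.
- cap (a joint): How far the nozzle cap is pressed down, m: 0 released, 0.008 bottomed. A spring drives it back up: 3 N to start it moving, 7 N to bottom it. It sprays beyond 0.004. More than 25 N damages it.
- cabinet: Fixed spray cabinet 240 x 240 x 240 mm, aluminium frame, clear sides, low clear back. Origin: centre of the underside, z up, doorway at x -120, facing the robot (-x). Floor inside 30 mm above the table. A sprung roller catch stands on the table in front at x -133, y 80, below 30 mm.
- door (a joint): Opening angle of the cabinet's door, rad: 0 shut, growing as it swings out towards the robot (about +z), up to 1.6. Vertical hinge at cabinet x -120, y -110. It swings freely down to 0.09; from there to 0.03 the catch resists (some 10 N at 130 mm from the hinge, felt as a hump); below 0.03 the catch draws it home to 0.
- door_hinge (a point): On the hinge axis, 130 mm above the table. Axes turn with the door: y runs from the hinge to the free edge, -x out of the front face. The door is a grey slab 220 wide (y 0..220), 12 thick (x -12..0), 30 to 230 mm above the table. Upright steel bar handle at y 195, x -47, 65 to 145 mm above the table.
- door_push (a point): Point on the door's front face, 130 mm from the hinge, 200 mm above the table: a clear place to push. Axes as door_hinge.
- bowl: Unglazed bowl, diameter 100, 55 high, standing in the cabinet, the thing to be sprayed. Origin: centre of its underside.
- other_can: Bystander: loose aerosol can with a tall domed cover, radius 26, 169 high, beside the stand. Origin: centre of its underside.
- tool_pot: Bystander: clay pot with wooden tools, radius 38, 200 high. Origin: centre of its underside.
- water_cup: Bystander: grey cup, radius 40, 80 high. Origin: centre of its underside.
- rolling_pin: Bystander: wooden roller, diameter 44, 200 long, lying along its own x. Origin: under its middle.
- trim_knife: Bystander: flat hand tool about 190 long, lying along its own x.
- tiles: Bystander: pile of three test tiles 70 x 70, 23 high. Origin: centre of its underside.

How it is judged:
By the outcome, as a careful person would: the job done as asked, in the order asked, and still so for the second after the job is handed in, with the robot touching nothing.
It also fails if it takes over 50 s, if anything falls off the work surface, if the arm or the gripper's body presses on something with over 40 N, if the wrist force passes 120 N, or if a joint passes its speed limit or range.

### The arm

A 6-joint arm with a two-finger parallel gripper is mounted at the origin on the work surface. World frame = base frame: x ahead of the robot, y to its left, z up, the work surface at z = 0. Lengths are in m, angles in rad, forces in N, time in s.
With the tool pointing down it reaches from about 0.35 to 1 m from the base axis. Payload 7.1 kg.
Tool frame: the origin (TCP) lies midway between the tips of the shut fingers; the grasp point (between the pads) lies 19 mm behind it; z points along the fingers, y is the line along which they close (so a half turn about z gives the same grasp; the last joint's range is limited). The gripper opens to 85 mm and grips with 20 to 120 N. Pads are 22 mm wide; open, the fingers measure 114 mm over their backs; the gripper's body (76 mm by 85 mm) begins 54 mm behind the grasp point. The pads swing forward as they close: fully open they stand 13 mm farther back than shut.
Start: joints at [-1.287, 0.423, 1.63, -0, 1.089, -0.019], TCP at [0.186, -0.597, 0.231] pointing down, gripper open.
Joint ranges: [-3, 3], [-0.9, 2.11], [0.09, 2.58], [-1.31, 4.45], [0.11, 2.69], [-2.54, 2.54]. Speed limits (rad/s): [2.39, 2.39, 3.01, 3.14, 3.14, 3.14].

### API

Orientations are given as a unit quaternion [w, x, y, z].
In Python, from cell import sensors, optics, workorder gives the robot as it stands.
- The arm moves only by the tool servo_tool, never from a script. Its argument "series" is text: rows parted by semicolons, each of 6 numbers parted by spaces: the shift along the tool's x, y, z in mm, then the turn, a rotation vector about the tool's x, y, z in degrees. In form: dx dy dz rx ry rz; .... A call has 1 to 20 rows; each row shifts and turns the commanded pose from where the row before left it, along the tool's axes as they then stand; what a row does not reach is not made up. A row lasts 1/12 s, in which the tool goes at most 41.7 mm and 7.16 degrees, less where a joint would pass 70% of its speed; a pose out of reach is approached as far as the arm can. A call is refused whole if a number of a shift passes 41.7 or a number of a turn 7.16, either way. A call with a gripper value outside its range is refused whole. "grip" is the opening, from 0 (shut) to 1 (fully open), set as the call begins (left out, the last holds). The fingers move at their own pace and stop on an object; "newtons" is the grip in N (left out, the last holds). Time passes only in rows, so rows that do not move let the fingers close. It gives the time, the measured TCP pose, the force, the opening and the grip force at its end, in the units of the state.
- sensors.sense(): the state, without advancing time (a new reading comes with each control period).
- optics.capture(name): name is "side" or "top" or "wrist"; returns a dict with "frame" (400x640x3 uint8, red, green, blue), "fov_y" (degrees; the focal length in pixels is half the picture's height over the tangent of half this angle, whatever the lens; pixels are square), "cx", "cy" (the principal point, pixels), "k1" (the pictures are not rectified: a ray, as slopes to the right and down, at radius r is drawn at 1 + k1 r^2 times it, then the intrinsics apply), "rvec" (rotation vector, rad) and "tvec" (3), from world to camera coordinates, as OpenCV has them; the wrist camera has in their place "tool_from_camera" (4x4, takes a point from camera to tool coordinates, whose origin is the TCP and whose axes are the flange's). Camera axes: x right, y down, z forward; pixel columns grow to the right and rows downward; lengths in m; the calibration is good to about 2 mm. A picture is of the moment at which its call begins: read the wrist's pose just before it. There is no depth.
- workorder.job_done(): hands the job in; it is judged then, once.
Trained networks look in the newest picture that a camera, given by its name, has taken for a name from the list of things; names that differ only in an ending like _2 or _b are one class to them, and where a whole thing is asked for, a point or a joint stands for the part that bears it (a point fixed in the world has none). Each returns a list of dicts, best first, with "p" (0 to 1); they miss things now and then, are a little off and sometimes report something else, mostly with a low value. They report only what shows in the picture. A call takes as long as a camera call.
- optics.trace(camera, query): "mask" (400x640 bool, what is visible of it).
- optics.spot_point(camera, query): "at" ([x, y, z] in m, in world coordinates, good to about 4 mm: a listed point, or the origin of a listed thing).
The state is a dict: "time": time; "qpos": joint angles; "dq": joint speeds; "joint_efforts": joint torques, N m; "tool_pos": TCP position; "orientation": TCP orientation; "wrist_force": force on the tool from outside, world axes, zero at the start; "ft_torque": the same for the moment, N m; "gripper_width": opening from 0.0 (shut) to 1.0 (fully open); "grip_force": force on a finger pad.
Only numpy, scipy, OpenCV 4.12 (cv2) and the standard library are available. Lean on these libraries where they do the work, as an engineer would, in place of code of your own. Each camera call takes 0.05 s, during which the arm holds its last target. There are 200 camera calls.

## Working session

There is one attempt and no reset: what is moved stays moved. The work goes in short steps, Python scripts to look and compute and a tool call to move; the robot and the scene stay as the last step left them, time stands still between calls to the robot, and variables do not carry over. Pictures are saved under pics/ and viewed, at most 10 in all, crops included, and the job is handed in when it is done.

Besides the shell and the picture viewer there is one more tool, called after "Request:" by a JSON object that holds its "name" and its "arguments". servo_tool: Moves the arm, as the interface text tells. Its arguments: {"type":"object","properties":{"series":{"type":"string"},"grip":{"type":"number"},"newtons":{"type":"number"}},"required":["series"]}

```bash
ls; mkdir -p pics; cat > h.py <<'E'
import numpy as np, cv2, json
from scipy.spatial.transform import Rotation as R
from cell import sensors, optics, workorder
def st():
    s=sensors.sense(); q=s["orientation"]
    return s,np.array(s["tool_pos"]),R.from_quat([q[1],q[2],q[3],q[0]])
def snap(c,fn=None):
    d=optics.capture(c)
    if fn: cv2.imwrite("pics/"+fn,d["frame"][:,:,::-1])
    return d
E
python3 - <<'E'
from h import *
s,p,r=st(); print(s["time"],p,r.as_matrix().round(2).tolist(),s["wrist_force"])
for c in ["side","top"]:
    d=snap(c,c+".png")
    for n in ["stand","lamp","rail","cap_mean","cabinet","door_hinge","door_push","bowl","other_can","tool_pot","water_cup","rolling_pin","tiles"]:
        print(c,n,[(np.round(x["at"],3).tolist(),round(x["p"],2)) for x in optics.spot_point(c,n)[:2]])
print(sensors.sense()["time"])
a=[cv2.imread(f"pics/{c}.png") for c in ("side","top")]
E
```

```text
pics
0.0 [ 0.18623271 -0.59602243  0.23053204] [[0.95, 0.3, -0.0], [0.3, -0.95, 0.0], [0.0, -0.0, -1.0]] [-0.3871333  -0.01544364  0.81006705]
side stand [([0.556, 0.265, -0.001], 0.77)]
side lamp [([0.559, 0.26, 0.239], 0.93)]
side rail [([0.549, 0.279, 0.318], 0.65)]
side cap_mean [([0.559, 0.262, 0.183], 0.87)]
side cabinet [([0.712, -0.198, 0.0], 0.58)]
side door_hinge [([0.601, -0.316, 0.125], 0.71)]
side door_push [([0.495, -0.234, 0.197], 0.58)]
side bowl []
side other_can [([0.652, 0.332, 0.005], 0.79)]
side tool_pot [([0.519, 0.496, 0.007], 0.83)]
side water_cup [([0.428, 0.081, 0.003], 0.7)]
side rolling_pin [([0.559, 0.261, 0.184], 0.66)]
side tiles [([0.389, 0.444, -0.003], 0.93)]
top stand [([0.558, 0.261, 0.003], 0.76), ([0.406, -0.196, 0.0], 0.52)]
top lamp [([0.558, 0.261, 0.24], 0.86)]
top rail [([0.389, 0.444, 0.003], 0.66), ([0.548, 0.279, 0.317], 0.62)]
top cap_mean [([0.557, 0.263, 0.19], 0.83)]
top cabinet [([0.546, 0.277, 0.317], 0.68)]
top door_hinge [([0.599, -0.316, 0.132], 0.81)]
top door_push [([0.494, -0.232, 0.201], 0.82), ([0.55, 0.281, 0.317], 0.59)]
top bowl []
top other_can [([0.659, 0.326, -0.0], 0.74)]
top tool_pot [([0.521, 0.498, 0.002], 0.6)]
top water_cup [([0.43, 0.079, -0.001], 0.66), ([0.551, 0.277, 0.318], 0.58)]
top rolling_pin [([0.595, -0.482, 0.003], 0.77)]
top tiles [([0.39, 0.444, 0.002], 0.88)]
1.4
```

View pics/side.png

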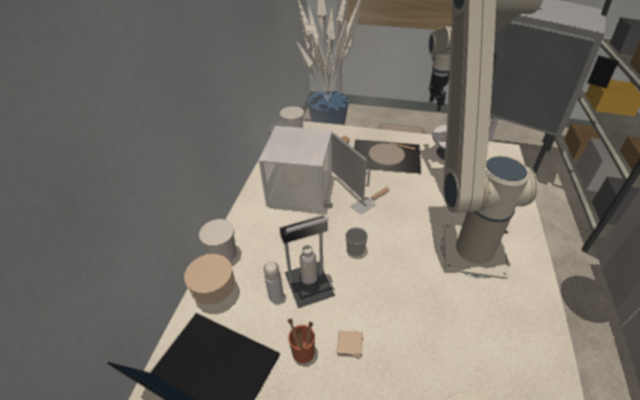

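View pics/top.png

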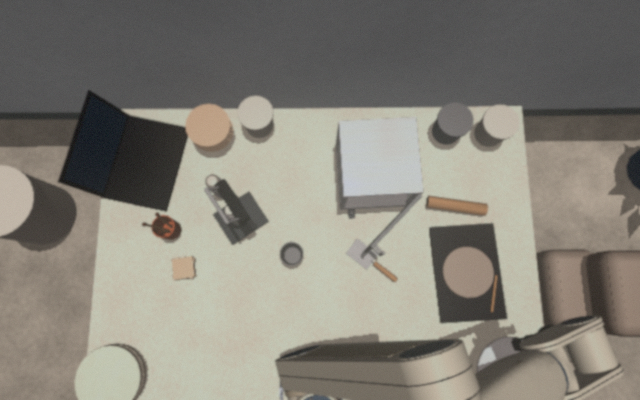

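The side view shows the stand at about (308,270), with its lamp and rail above it. The cabinet is at (300,170) with the door open to (350,165). The top view shows the lamp bar running from (212,180) to (245,225), the cabinet at (380,160), and the door from (420,195) to (370,255).

```bash
cat >> h.py <<'E'
def pix2world(d,uv,z):
    f=200/np.tan(np.radians(d["fov_y"])/2)
    s0=(np.array(uv,float)-[d["cx"],d["cy"]])/f; s=s0.copy()
    for _ in range(20): s=s0/(1+d["k1"]*(s**2).sum(-1,keepdims=True))
    Rm=cv2.Rodrigues(np.array(d["rvec"],float))[0]; c=-Rm.T@np.ravel(d["tvec"])
    v=np.c_[s,np.ones(len(s))]@Rm
    return c+v*((z-c[2])/v[:,2])[:,None]
def rows(p0,r0,p1,r1,n):
    """rows in tool axes from pose 0 to pose 1 in n even steps, rounded"""
    rv=(r0.inv()*r1).as_rotvec(degrees=True)/n; rv=np.round(rv*10)/10
    step=R.from_rotvec(rv,degrees=True); p,r=p0.copy(),r0; out=[]
    for i in range(n):
        t=p0+(p1-p0)*(i+1)/n
        d=np.round(r.inv().apply(t-p)*1000); p=p+r.apply(d/1000); r=r*step
        out.append(" ".join(f"{x:g}" for x in np.r_[d,rv]+0.))
    return "; ".join(out),p,r
E
python3 - <<'E'
from h import *
d=snap("top"); 
for n,z in [("lamp",.28),("door",.23),("cabinet",.24)]:
    for m in optics.trace("top",n)[:2]:
        ys,xs=np.nonzero(m["mask"])
        c=cv2.minAreaRect(np.c_[xs,ys].astype(np.float32)); b=pix2world(d,cv2.boxPoints(c),z)
        print(n,round(m["p"],2),len(xs),b[:,:2].round(3).tolist())
w=snap("wrist"); print(np.round(w["tool_from_camera"],3).tolist())
yaw=np.radians(-60); zt=np.array([np.cos(yaw)*.7071,np.sin(yaw)*.7071,-.7071]); yt=np.array([-np.sin(yaw),np.cos(yaw),0])
for s in (1,-1):
    Rm=R.from_matrix(np.c_[np.cross(s*yt,zt),s*yt,zt])
    M=(R.from_euler("z",.75)*R.from_euler("y",2.05)).inv()*Rm*R.from_euler("z",-np.pi/2)
    print(s,M.as_euler("ZYZ").round(2),Rm.as_matrix().round(2).tolist(), (st()[2].inv()*Rm).as_rotvec(degrees=True).round(1))
print(sensors.sense()["qpos"],st()[2].as_matrix().round(4).tolist())
E
```

```text
lamp 0.22 449 [[0.447, 0.102], [0.446, 0.039], [0.381, 0.039], [0.382, 0.101]]
door 0.75 417 [[0.426, -0.143], [0.597, -0.31], [0.562, -0.344], [0.393, -0.178]]
cabinet 0.91 7761 [[0.825, -0.061], [0.836, -0.322], [0.416, -0.322], [0.405, -0.075]]
cabinet 0.19 1958 [[0.596, 0.35], [0.672, 0.241], [0.513, 0.135], [0.441, 0.243]]
[[0.001, -0.962, -0.274, 0.068], [1.0, 0.001, 0.001, -0.0], [-0.001, -0.274, 0.962, -0.142], [0.0, 0.0, 0.0, 1.0]]
1 [-0.78  1.38  0.5 ] [[-0.35, 0.87, 0.35], [0.61, 0.5, -0.61], [-0.71, 0.0, -0.71]] [-40.1 -32.1 -96.7]
-1 [-0.78  1.38 -2.65] [[0.35, -0.87, 0.35], [-0.61, -0.5, -0.61], [0.71, -0.0, -0.71]] [-30.3  37.8  73.1]
[-1.28701824e+00  4.23099808e-01  1.62991966e+00  2.07926190e-05
  1.08861502e+00 -1.90016590e-02] [[0.9545, 0.2982, 0.0], [0.2982, -0.9545, 0.0], [0.0, -0.0, -1.0]]
```

```bash
cat >> h.py <<'E'
def Rt(yawdeg):
    y=np.radians(yawdeg); zt=np.array([np.cos(y),np.sin(y),-1])/2**.5; yt=np.array([-np.sin(y),np.cos(y),0])
    return R.from_matrix(np.c_[np.cross(yt,zt),yt,zt])
E
python3 - <<'E'
from h import *
s,p,r=st(); r1=Rt(-60); rv=(r.inv()*r1).as_rotvec()
mid=r*R.from_rotvec(rv*.5)
a,p,r=rows(p,r,np.array([.42,-.02,.45]),mid,20); print(a,p,"\n")
a,p,r=rows(p,r,np.array([.40,.36,.46]),r1,14); print(a,p)
E
```

```text
20 -24 -11 -1 -0.8 -2.4; 20 -23 -12 -1 -0.8 -2.4; 22 -22 -12 -1 -0.8 -2.4; 22 -21 -13 -1 -0.8 -2.4; 22 -19 -13 -1 -0.8 -2.4; 24 -19 -15 -1 -0.8 -2.4; 24 -17 -15 -1 -0.8 -2.4; 24 -16 -15 -1 -0.8 -2.4; 25 -14 -16 -1 -0.8 -2.4; 25 -14 -17 -1 -0.8 -2.4; 25 -11 -18 -1 -0.8 -2.4; 26 -11 -17 -1 -0.8 -2.4; 26 -9 -19 -1 -0.8 -2.4; 26 -8 -19 -1 -0.8 -2.4; 25 -6 -19 -1 -0.8 -2.4; 26 -5 -20 -1 -0.8 -2.4; 26 -3 -20 -1 -0.8 -2.4; 26 -2 -21 -1 -0.8 -2.4; 25 -1 -21 -1 -0.8 -2.4; 25 1 -22 -1 -0.8 -2.4 [ 0.42004588 -0.01984976  0.45032194] 

22 -11 -12 -1.4 -1.1 -3.5; 22 -9 -13 -1.4 -1.1 -3.5; 22 -8 -13 -1.4 -1.1 -3.5; 23 -6 -14 -1.4 -1.1 -3.5; 22 -4 -15 -1.4 -1.1 -3.5; 23 -3 -15 -1.4 -1.1 -3.5; 22 -1 -15 -1.4 -1.1 -3.5; 22 1 -16 -1.4 -1.1 -3.5; 22 3 -16 -1.4 -1.1 -3.5; 21 4 -17 -1.4 -1.1 -3.5; 20 6 -17 -1.4 -1.1 -3.5; 20 8 -17 -1.4 -1.1 -3.5; 19 9 -17 -1.4 -1.1 -3.5; 18 11 -18 -1.4 -1.1 -3.5 [0.39943269 0.36047435 0.46001099]
```

Request:
{"name": "servo_tool", "arguments": {"series": "20 -24 -11 -1 -0.8 -2.4; 20 -23 -12 -1 -0.8 -2.4; 22 -22 -12 -1 -0.8 -2.4; 22 -21 -13 -1 -0.8 -2.4; 22 -19 -13 -1 -0.8 -2.4; 24 -19 -15 -1 -0.8 -2.4; 24 -17 -15 -1 -0.8 -2.4; 24 -16 -15 -1 -0.8 -2.4; 25 -14 -16 -1 -0.8 -2.4; 25 -14 -17 -1 -0.8 -2.4; 25 -11 -18 -1 -0.8 -2.4; 26 -11 -17 -1 -0.8 -2.4; 26 -9 -19 -1 -0.8 -2.4; 26 -8 -19 -1 -0.8 -2.4; 25 -6 -19 -1 -0.8 -2.4; 26 -5 -20 -1 -0.8 -2.4; 26 -3 -20 -1 -0.8 -2.4; 26 -2 -21 -1 -0.8 -2.4; 25 -1 -21 -1 -0.8 -2.4; 25 1 -22 -1 -0.8 -2.4", "grip": 0}}

```text
time: 3.32
tool_pos: [0.4201, -0.0182, 0.4511]
orientation: [0.187, 0.818, 0.534, -0.107]
wrist_force: [0.5, -0.7, 0.2]
gripper_width: 0.001
grip_force: 0.0
```

Request:
{"name": "servo_tool", "arguments": {"series": "22 -11 -12 -1.4 -1.1 -3.5; 22 -9 -13 -1.4 -1.1 -3.5; 22 -8 -13 -1.4 -1.1 -3.5; 23 -6 -14 -1.4 -1.1 -3.5; 22 -4 -15 -1.4 -1.1 -3.5; 23 -3 -15 -1.4 -1.1 -3.5; 22 -1 -15 -1.4 -1.1 -3.5; 22 1 -16 -1.4 -1.1 -3.5; 22 3 -16 -1.4 -1.1 -3.5; 21 4 -17 -1.4 -1.1 -3.5; 20 6 -17 -1.4 -1.1 -3.5; 20 8 -17 -1.4 -1.1 -3.5; 19 9 -17 -1.4 -1.1 -3.5; 18 11 -18 -1.4 -1.1 -3.5"}}

```text
time: 4.48
tool_pos: [0.3991, 0.3619, 0.4598]
orientation: [0.325, 0.461, 0.804, -0.19]
wrist_force: [0.3, -0.1, -0.6]
gripper_width: -0.003
grip_force: 0.0
```

```bash
python3 - <<'E'
from h import *
s,p,r=st(); print(p,r.as_matrix().round(3).tolist(),s["qpos"].round(2) if hasattr(s["qpos"],"round") else s["qpos"])
d=snap("wrist","w1.png")
for n in ["stand","lamp","rail","cap_mean"]:
    print(n,[(np.round(x["at"],3).tolist(),round(x["p"],2)) for x in optics.spot_point("wrist",n)[:2]])
E
```

```text
[0.39905721 0.36188059 0.45980057] [[-0.364, 0.864, 0.347], [0.617, 0.503, -0.606], [-0.698, -0.007, -0.716]] [ 1.06  0.29  1.49 -0.66  1.77  0.53]
stand [([0.56, 0.262, -0.004], 0.79)]
lamp [([0.556, 0.265, 0.242], 0.76)]
rail [([0.548, 0.283, 0.319], 0.72)]
cap_mean []
```

View pics/w1.png

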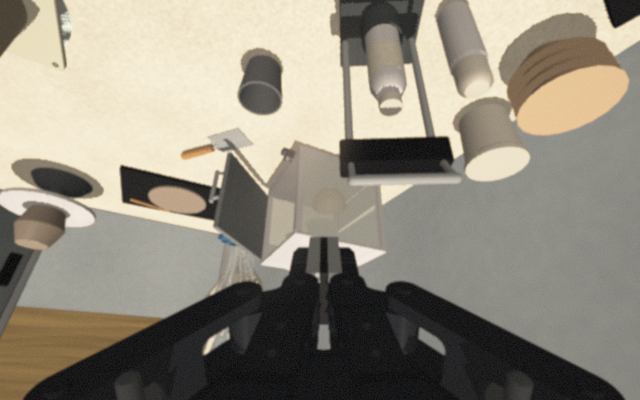

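The wrist view (upside down) shows the stand at upper right: cap at about (389,105), lamp bar from (341,160) to (460,160), rail from (350,181) to (460,180). The shut fingertips are at (323,245). I'll fit the stand's yaw to the rail and lamp.

```bash
cat >> h.py <<'E'
def w2pix(d,p,r,X):
    T=np.array(d["tool_from_camera"]); c=((X-p)@r.as_matrix()-T[:3,3])@T[:3,:3]
    s=c[:,:2]/c[:,2:]; s=s*(1+d["k1"]*(s**2).sum(1,keepdims=True))
    return s*200/np.tan(np.radians(d["fov_y"])/2)+[d["cx"],d["cy"]]
E
python3 - <<'E'
from h import *
s,p,r=st(); d=snap("wrist")
L=np.array([[-18,-56,320],[-18,56,320],[4,-70,240],[4,70,240],[4,-70,280],[4,70,280],[-16,0,185],[16,0,185]])/1000
for y in (-56,-60,-64):
    X=R.from_euler("z",y,degrees=True).apply(L)+[.558,.263,0]
    print(y,w2pix(d,p,r,X).round(0).astype(int).tolist())
b=cv2.resize(d["frame"][80:200,310:490,::-1],None,fx=4,fy=4,interpolation=cv2.INTER_CUBIC); cv2.imwrite("pics/w1c.png",b)
E
```

```text
-56 [[354, 180], [458, 177], [340, 138], [451, 133], [341, 163], [457, 159], [392, 93], [390, 111]]
-60 [[355, 178], [458, 179], [340, 135], [450, 136], [340, 161], [456, 161], [393, 93], [389, 111]]
-64 [[356, 177], [457, 181], [340, 133], [448, 138], [340, 158], [454, 164], [394, 93], [388, 111]]
```

View pics/w1c.png

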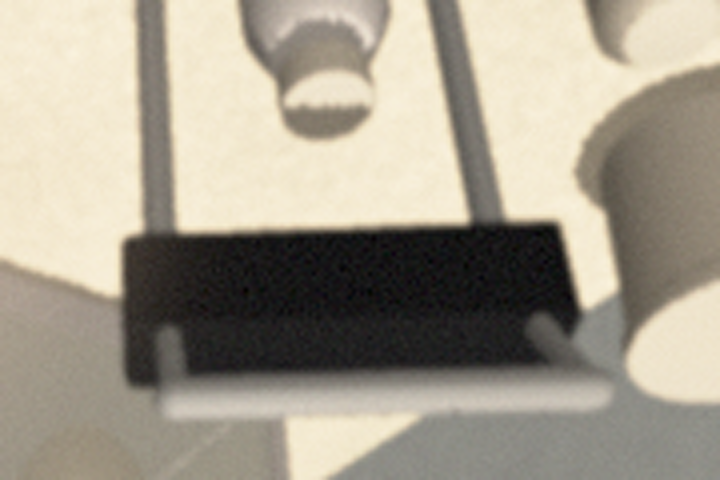

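```bash
cat >> h.py <<'E'
O=np.array([.558,.263,0]); RS=R.from_euler("z",-57,degrees=True)
E
python3 - <<'E'
from h import *
s,p,r=st(); r1=Rt(-57); h=O+RS.apply([.003,0,.215]); pre=h-.13*r1.as_matrix()[:,2]
a,p,r=rows(p,r,pre,r1,8); print(a,p,"\n")
a,p,r=rows(p,r,h,r1,8); print(a,p,h)
E
```

```text
7 11 20 -0.3 -0.1 -0.2; 6 10 20 -0.3 -0.1 -0.2; 7 11 21 -0.3 -0.1 -0.2; 7 10 20 -0.3 -0.1 -0.2; 6 10 20 -0.3 -0.1 -0.2; 7 11 20 -0.3 -0.1 -0.2; 7 10 21 -0.3 -0.1 -0.2; 6 10 20 -0.3 -0.1 -0.2 [0.50972138 0.33761601 0.30741505] 

0 0 16 0 0 0; 0 0 17 0 0 0; 0 0 16 0 0 0; 0 0 16 0 0 0; 0 0 16 0 0 0; 0 0 17 0 0 0; 0 0 16 0 0 0; 0 0 16 0 0 0 [0.55987778 0.26056604 0.21550401] [0.55963392 0.26048399 0.215     ]
```

Request:
{"name": "servo_tool", "arguments": {"series": "7 11 20 -0.3 -0.1 -0.2; 6 10 20 -0.3 -0.1 -0.2; 7 11 21 -0.3 -0.1 -0.2; 7 10 20 -0.3 -0.1 -0.2; 6 10 20 -0.3 -0.1 -0.2; 7 11 20 -0.3 -0.1 -0.2; 7 10 21 -0.3 -0.1 -0.2; 6 10 20 -0.3 -0.1 -0.2; 0 0 0 0 0 0"}}

```text
time: 5.53
tool_pos: [0.5104, 0.3354, 0.3042]
orientation: [0.336, 0.443, 0.81, -0.184]
wrist_force: [-0.7, -1.0, -0.4]
gripper_width: 0.002
grip_force: 0.0
```

Request:
{"name": "servo_tool", "arguments": {"series": "0 0 16 0 0 0; 0 0 17 0 0 0; 0 0 16 0 0 0; 0 0 16 0 0 0; 0 0 16 0 0 0; 0 0 17 0 0 0; 0 0 16 0 0 0; 0 0 10 0 0 0; 0 0 6 0 0 0; 0 0 0 0 0 0"}}

```text
time: 6.37
tool_pos: [0.56, 0.2605, 0.2155]
orientation: [0.337, 0.443, 0.81, -0.182]
wrist_force: [0.3, -0.7, -0.5]
gripper_width: 0.004
grip_force: 0.0
```

```bash
python3 - <<'E'
from h import *
s,p,r=st(); print(s["time"],p,r.as_matrix().round(3).tolist(),s["wrist_force"],RS.inv().apply(p-O))
d=snap("wrist"); cv2.imwrite("pics/w2.png",d["frame"][:,:,::-1])
e=snap("side"); cv2.imwrite("pics/s2.png",cv2.resize(e["frame"][200:320,240:400,::-1],None,fx=4,fy=4,interpolation=cv2.INTER_CUBIC))
E
```

```text
6.3667 [0.55997181 0.26050627 0.21545299] [[-0.38, 0.841, 0.385], [0.596, 0.541, -0.593], [-0.707, 0.005, -0.707]] [ 0.30266022 -0.68397687 -0.46195825] [0.00316535 0.00029551 0.21545299]
```

View pics/w2.png

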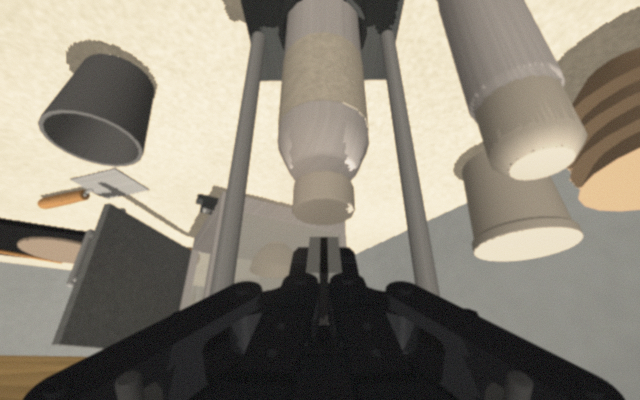

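Fingertips at (323,240) are in line with the cap top at (323,210). I'll feel downward for the cap now.

Request:
{"name": "servo_tool", "arguments": {"series": "2.8 0 2.8 0 0 0; 2.8 0 2.8 0 0 0; 0 0 0 0 0 0"}}

```text
time: 6.72
tool_pos: [0.5595, 0.2619, 0.2069]
orientation: [0.337, 0.442, 0.811, -0.181]
wrist_force: [-0.5, 0.1, -0.1]
gripper_width: -0.003
grip_force: 0.0
```

Request:
{"name": "servo_tool", "arguments": {"series": "1.4 0 1.4 0 0 0; 0 0 0 0 0 0"}}

```text
time: 6.88
tool_pos: [0.5597, 0.2618, 0.2052]
orientation: [0.337, 0.443, 0.811, -0.181]
wrist_force: [0.2, 0.4, 0.4]
gripper_width: 0.002
grip_force: 0.0
```

Request:
{"name": "servo_tool", "arguments": {"series": "1.4 0 1.4 0 0 0; 0 0 0 0 0 0"}}

```text
time: 7.05
tool_pos: [0.5598, 0.2617, 0.2032]
orientation: [0.337, 0.443, 0.811, -0.181]
wrist_force: [-0.3, 0.3, -0.1]
gripper_width: -0.002
grip_force: 0.0
```

Request:
{"name": "servo_tool", "arguments": {"series": "1.4 0 1.4 0 0 0; 0 0 0 0 0 0"}}

```text
time: 7.22
tool_pos: [0.5598, 0.2616, 0.2012]
orientation: [0.337, 0.443, 0.811, -0.181]
wrist_force: [0.3, -0.9, 0.7]
gripper_width: 0.001
grip_force: 0.0
```

Request:
{"name": "servo_tool", "arguments": {"series": "1.4 0 1.4 0 0 0; 0 0 0 0 0 0"}}

```text
time: 7.38
tool_pos: [0.56, 0.2616, 0.1997]
orientation: [0.337, 0.443, 0.811, -0.181]
wrist_force: [-1.7, 1.5, 3.0]
gripper_width: 0.003
grip_force: 1.7
```

Request:
{"name": "servo_tool", "arguments": {"series": "1.4 0 1.4 0 0 0; 0 0 0 0 0 0"}}

```text
time: 7.55
tool_pos: [0.5601, 0.2616, 0.1977]
orientation: [0.337, 0.443, 0.811, -0.181]
wrist_force: [-1.5, 0.4, 4.6]
gripper_width: 0.0
grip_force: 2.2
```

Request:
{"name": "servo_tool", "arguments": {"series": "1.7 0 1.7 0 0 0; 1.7 0 1.7 0 0 0; 0 0 0 0 0 0; 0 0 0 0 0 0; 0 0 0 0 0 0"}}

```text
time: 7.97
tool_pos: [0.5601, 0.2617, 0.1934]
orientation: [0.338, 0.443, 0.811, -0.181]
wrist_force: [-2.2, -0.0, 6.5]
gripper_width: 0.001
grip_force: 3.2
```

Request:
{"name": "servo_tool", "arguments": {"series": "0 0 0 0 0 0; 0 0 0 0 0 0; -2 0 -2 0 0 0; -2 0 -2 0 0 0; -3 0 -3 0 0 0; -3 0 -3 0 0 0; -3 0 -3 0 0 0; 0 0 0 0 0 0"}}

```text
time: 8.63
tool_pos: [0.5602, 0.2618, 0.2118]
orientation: [0.337, 0.443, 0.811, -0.181]
wrist_force: [0.0, 0.1, 0.6]
gripper_width: 0.001
grip_force: 0.0
```

```bash
cat >> h.py <<'E'
H=np.array([.600,-.316,0])
def down(yx): return R.from_euler("z",yx,degrees=True)*R.from_euler("x",180,degrees=True)
def dp(phi,x,y,z,H=H): return H+R.from_euler("z",phi,degrees=True).apply([x,y,0])+[0,0,z]
E
python3 - <<'E'
from h import *
s,p,r=st(); print(s["wrist_force"])
p=p-.132*r.as_matrix()[:,2]
a,p,r=rows(p,r,np.array([.40,.36,.45]),r,7); print(a,p,"\n")
r1=down(46); rv=(r.inv()*r1).as_rotvec(); print(np.degrees(rv))
a,p,r=rows(p,r,np.array([.41,.0,.45]),r*R.from_rotvec(rv*.55),14); print(a,p,"\n")
a,p,r=rows(p,r,dp(46.5,-.06,.13,.36),r1,12); print(a,p,"\n")
E
```

```text
[0.00991151 0.09299603 0.58949831]
-7 -11 -22 0 0 0; -7 -12 -23 0 0 0; -7 -11 -22 0 0 0; -7 -12 -22 0 0 0; -7 -11 -23 0 0 0; -7 -11 -22 0 0 0; -7 -12 -23 0 0 0 [0.39975971 0.36019479 0.4503884 ] 

[30.33279929 37.67918183 72.48337045]
-16 -13 16 1.2 1.5 2.8; -16 -13 15 1.2 1.5 2.8; -18 -11 15 1.2 1.5 2.8; -18 -10 15 1.2 1.5 2.8; -20 -8 15 1.2 1.5 2.8; -20 -8 14 1.2 1.5 2.8; -21 -6 14 1.2 1.5 2.8; -21 -4 13 1.2 1.5 2.8; -22 -4 13 1.2 1.5 2.8; -22 -2 13 1.2 1.5 2.8; -23 -1 11 1.2 1.5 2.8; -23 1 12 1.2 1.5 2.8; -24 2 10 1.2 1.5 2.8; -23 3 10 1.2 1.5 2.8 [4.09594865e-01 2.96377730e-04 4.50018915e-01] 

-17 7 15 1.1 1.4 2.8; -18 8 15 1.1 1.4 2.8; -17 9 14 1.1 1.4 2.8; -17 11 14 1.1 1.4 2.8; -17 11 13 1.1 1.4 2.8; -17 13 12 1.1 1.4 2.8; -16 13 12 1.1 1.4 2.8; -16 15 11 1.1 1.4 2.8; -15 15 10 1.1 1.4 2.8; -15 17 10 1.1 1.4 2.8; -14 17 9 1.1 1.4 2.8; -14 18 8 1.1 1.4 2.8 [ 0.46393207 -0.26994158  0.35982575]
```

Request:
{"name": "servo_tool", "arguments": {"series": "0 0 -22 0 0 0; 0 0 -22 0 0 0; 0 0 -22 0 0 0; 0 0 -22 0 0 0; 0 0 -22 0 0 0; 0 0 -22 0 0 0; -7 -11 -22 0 0 0; -7 -12 -23 0 0 0; -7 -11 -22 0 0 0; -7 -12 -22 0 0 0; -7 -11 -23 0 0 0; -7 -11 -22 0 0 0; -7 -12 -23 0 0 0"}}

```text
time: 9.72
tool_pos: [0.3988, 0.3601, 0.4504]
orientation: [0.337, 0.443, 0.811, -0.181]
wrist_force: [0.5, 0.6, 0.0]
gripper_width: -0.002
grip_force: 0.0
```

Request:
{"name": "servo_tool", "arguments": {"series": "-16 -13 16 1.2 1.5 2.8; -16 -13 15 1.2 1.5 2.8; -18 -11 15 1.2 1.5 2.8; -18 -10 15 1.2 1.5 2.8; -20 -8 15 1.2 1.5 2.8; -20 -8 14 1.2 1.5 2.8; -21 -6 14 1.2 1.5 2.8; -21 -4 13 1.2 1.5 2.8; -22 -4 13 1.2 1.5 2.8; -22 -2 13 1.2 1.5 2.8; -23 -1 11 1.2 1.5 2.8; -23 1 12 1.2 1.5 2.8; -24 2 10 1.2 1.5 2.8; -23 3 10 1.2 1.5 2.8"}}

```text
time: 10.88
tool_pos: [0.4092, -0.0009, 0.4498]
orientation: [0.161, 0.756, 0.628, -0.09]
wrist_force: [0.7, 0.1, -0.1]
gripper_width: -0.003
grip_force: 0.0
```

Request:
{"name": "servo_tool", "arguments": {"series": "-17 7 15 1.1 1.4 2.8; -18 8 15 1.1 1.4 2.8; -17 9 14 1.1 1.4 2.8; -17 11 14 1.1 1.4 2.8; -17 11 13 1.1 1.4 2.8; -17 13 12 1.1 1.4 2.8; -16 13 12 1.1 1.4 2.8; -16 15 11 1.1 1.4 2.8; -15 15 10 1.1 1.4 2.8; -15 17 10 1.1 1.4 2.8; -14 17 9 1.1 1.4 2.8; -14 18 8 1.1 1.4 2.8; 0 0 0 0 0 0"}}

```text
time: 11.97
tool_pos: [0.4635, -0.2735, 0.3577]
orientation: [0.001, 0.923, 0.385, -0.002]
wrist_force: [-0.4, -0.9, -0.1]
gripper_width: -0.0
grip_force: 0.0
```

```bash
python3 - <<'E'
from h import *
s,p,r=st(); print(s["time"],p,r.as_matrix().round(3).tolist(),s["wrist_force"])
for c in ("wrist","side"):
  d=snap(c,c+"3.png")
  for n in ["door_hinge","door_push","cabinet","cap_mean"]:
    print(c,n,[(np.round(x["at"],3).tolist(),round(x["p"],2)) for x in optics.spot_point(c,n)[:2]])
E
```

```text
11.9667 [ 0.46346418 -0.27354196  0.35769684] [[0.703, 0.711, -0.002], [0.711, -0.703, -0.003], [-0.004, 0.001, -1.0]] [-0.38953955 -0.85701672 -0.09876947]
wrist door_hinge [([0.597, -0.312, 0.129], 0.88)]
wrist door_push [([0.499, -0.233, 0.197], 0.84)]
wrist cabinet []
wrist cap_mean []
side door_hinge [([0.599, -0.314, 0.124], 0.62), ([0.559, 0.263, 0.184], 0.19)]
side door_push [([0.498, -0.233, 0.198], 0.91)]
side cabinet [([0.709, -0.195, 0.003], 0.72)]
side cap_mean [([0.557, 0.263, 0.184], 0.75)]
```

View pics/wrist3.png

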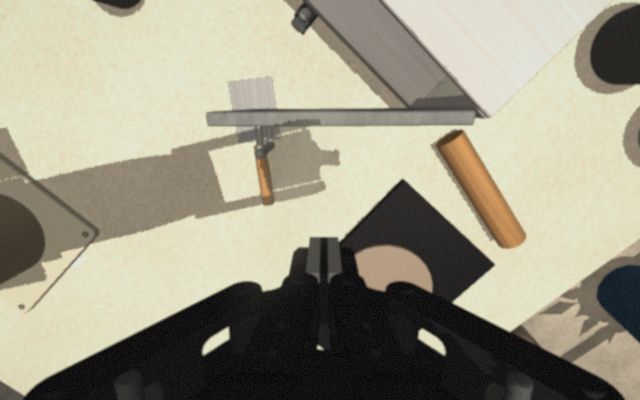

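```bash
sed -i 's/^H=.*/H=np.array([.599,-.3145,0])/' h.py; cat >> h.py <<'E'
def arc(p,r,f0,f1,n,x=-.023,y=.13,z=.19):
    out=[]
    for f in np.linspace(f0,f1,n+1)[1:]:
        t=dp(f,x,y,z,H); d=np.round(r.inv().apply(t-p)*1000,1); rv=np.round((r.inv()*down(f)).as_rotvec(degrees=True),1)
        p=p+r.apply(d/1000); r=r*R.from_rotvec(rv,degrees=True); out.append(" ".join(f"{q:g}" for q in np.r_[d,rv]+0.))
    return "; ".join(out),p,r
E
python3 - <<'E'
from h import *
s,p,r=st()
p=p+r.apply([0,0,.167])
a,p,r=rows(p,r,dp(46,-.035,.13,.19,H),down(46),4);print(a,p)
for f0,f1,n in [(46,16,18),(16,2,14)]:
    a,p,r=arc(p,r,f0,f1,n); print(a,p,"\n")
E
```

```text
7 -1 1 0.1 0.1 -0.1; 6 0 1 0.1 0.1 -0.1; 7 -1 0 0.1 0.1 -0.1; 7 0 1 0.1 0.1 -0.1 [ 0.48132029 -0.24940976  0.19007532]
15.7 -0.7 0.1 -0.2 -0.2 1.8; 3.8 -0.6 0 0 0 1.6; 3.8 -0.7 0 0 0 1.7; 3.8 -0.6 0 0 0 1.7; 3.8 -0.6 0 0 0 1.6; 3.8 -0.6 0 0 0 1.7; 3.8 -0.6 0 0 0 1.7; 3.8 -0.6 0 0 0 1.6; 3.7 -0.6 0 0 0 1.7; 3.8 -0.7 0 0 0 1.7; 3.8 -0.6 0 0 0 1.6; 3.8 -0.6 0 0 0 1.7; 3.8 -0.6 0 0 0 1.7; 3.8 -0.6 0 0 0 1.6; 3.8 -0.6 0 0 0 1.7; 3.8 -0.6 0 0 0 1.7; 3.8 -0.7 0 0 0 1.6; 3.8 -0.6 0 0 0 1.7 [ 0.54109207 -0.19583766  0.19002561] 

2.2 -0.4 0 0 0 1; 2.3 -0.3 0 0 0 1; 2.3 -0.4 0 0 0 1; 2.2 -0.4 0 0 0 1; 2.3 -0.4 0 0 0 1; 2.3 -0.4 0 0 0 1; 2.3 -0.3 0 0 0 1; 2.2 -0.4 0 0 0 1; 2.3 -0.4 0 0 0 1; 2.3 -0.4 0 0 0 1; 2.3 -0.4 0 0 0 1; 2.2 -0.4 0 0 0 1; 2.3 -0.3 0 0 0 1; 2.3 -0.4 0 0 0 1 [ 0.57151089 -0.18540378  0.19002409]
```

Request:
{"name": "servo_tool", "arguments": {"series": "0 0 21 0 0 0; 0 0 21 0 0 0; 0 0 21 0 0 0; 0 0 21 0 0 0; 0 0 21 0 0 0; 0 0 21 0 0 0; 0 0 21 0 0 0; 0 0 14 0 0 0; 0 0 6 0 0 0; 0 0 0 0 0 0"}}

```text
time: 13.3
tool_pos: [0.4631, -0.2701, 0.1915]
orientation: [0.001, 0.922, 0.388, -0.002]
wrist_force: [-0.3, -0.1, 0.1]
gripper_width: 0.002
grip_force: 0.0
```

Request:
{"name": "servo_tool", "arguments": {"series": "9 0 0 0 0 0; 9 0 0 0 0 0; 6 0 0 0 0 0; 4 0 0 0 0 0; 4 0 0 0 0 0; 4 0 0 0 0 0; 4 -0.7 0 0 0 1.8; 3.8 -0.6 0 0 0 1.6; 3.8 -0.7 0 0 0 1.7; 3.8 -0.6 0 0 0 1.7; 3.8 -0.6 0 0 0 1.6; 3.8 -0.6 0 0 0 1.7"}}

```text
time: 14.3
tool_pos: [0.5035, -0.2267, 0.1925]
orientation: [0.002, 0.953, 0.304, -0.001]
wrist_force: [-0.5, -0.2, 0.1]
gripper_width: 0.001
grip_force: 0.4
```

Request:
{"name": "servo_tool", "arguments": {"series": "3.8 -0.6 0 0 0 1.7; 3.8 -0.6 0 0 0 1.6; 3.7 -0.6 0 0 0 1.7; 3.8 -0.7 0 0 0 1.7; 3.8 -0.6 0 0 0 1.6; 3.8 -0.6 0 0 0 1.7; 3.8 -0.6 0 0 0 1.7; 3.8 -0.6 0 0 0 1.6; 3.8 -0.6 0 0 0 1.7; 3.8 -0.6 0 0 0 1.7; 3.8 -0.7 0 0 0 1.6; 3.8 -0.6 0 0 0 1.7"}}

```text
time: 15.3
tool_pos: [0.5408, -0.2, 0.1923]
orientation: [0.002, 0.991, 0.134, -0.001]
wrist_force: [-1.2, 0.6, -0.3]
gripper_width: 0.001
grip_force: 0.4
```

```bash
python3 - <<'E'
from h import *
s,p,r=st(); print(s["time"],p,r.as_matrix().round(3).tolist(),s["wrist_force"])
d=snap("top","t4.png")
for c in ("top","side"):
  if c!="top": snap(c)
  for n in ["door_hinge","door_push"]:
    print(c,n,[(np.round(x["at"],3).tolist(),round(x["p"],2)) for x in optics.spot_point(c,n)[:1]])
a,p,r=arc(p,r,16,2,14); print(a,p)
E
```

```text
15.3 [ 0.54076486 -0.20001075  0.19227282] [[0.964, 0.266, -0.001], [0.266, -0.964, -0.004], [-0.002, 0.004, -1.0]] [-1.22289512  0.63307575 -0.28278947]
top door_hinge []
top door_push []
side door_hinge [([0.598, -0.315, 0.127], 0.82)]
side door_push [([0.551, -0.193, 0.195], 0.73)]
3.7 -4.3 2.2 0.2 0.1 0.4; 2.2 -0.4 0 0 0 1; 2.3 -0.4 0 0 0 1; 2.3 -0.4 0 0 0 1; 2.2 -0.3 0 0 0 1; 2.3 -0.4 0 0 0 1; 2.3 -0.4 0 0 0 1; 2.3 -0.4 0 0 0 1; 2.2 -0.4 0 0 0 1; 2.3 -0.3 0 0 0 1; 2.3 -0.4 0 0 0 1; 2.3 -0.4 0 0 0 1; 2.2 -0.4 0 0 0 1; 2.3 -0.4 0 0 0 1 [ 0.57147538 -0.18534584  0.19002702]
```

Request:
{"name": "servo_tool", "arguments": {"series": "2.2 -0.4 0 0 0 1; 2.3 -0.4 0 0 0 1; 2.3 -0.4 0 0 0 1; 2.2 -0.3 0 0 0 1; 2.3 -0.4 0 0 0 1; 2.3 -0.4 0 0 0 1"}}

```text
time: 16.1
tool_pos: [0.5538, -0.1949, 0.1922]
orientation: [0.002, 0.997, 0.082, -0.0]
wrist_force: [-1.1, 0.4, 0.6]
gripper_width: -0.003
grip_force: 0.3
```

Request:
{"name": "servo_tool", "arguments": {"series": "1.5 -0.3 0 0 0 1; 1.5 -0.3 0 0 0 1"}}

```text
time: 16.27
tool_pos: [0.5567, -0.1939, 0.1923]
orientation: [0.002, 0.998, 0.065, -0.0]
wrist_force: [-0.8, 0.9, 1.0]
gripper_width: 0.002
grip_force: 0.3
```

Request:
{"name": "servo_tool", "arguments": {"series": "1.5 -0.3 0 0 0 1; 1.5 -0.3 0 0 0 1"}}

```text
time: 16.43
tool_pos: [0.5583, -0.1931, 0.1922]
orientation: [0.002, 0.999, 0.047, -0.002]
wrist_force: [-10.8, -1.6, 6.2]
gripper_width: 0.001
grip_force: 5.4
```

Request:
{"name": "servo_tool", "arguments": {"series": "1.5 -0.2 0 0 0 0; 1.5 -0.2 0 0 0 0"}}

```text
time: 16.6
tool_pos: [0.5595, -0.1928, 0.1922]
orientation: [0.002, 0.999, 0.048, -0.003]
wrist_force: [-14.2, -3.6, 8.3]
gripper_width: 0.001
grip_force: 6.8
```

```bash
python3 - <<'E'
from h import *
s,p,r=st(); print(p,s["wrist_force"],s["ft_torque"])
d=snap("side")
for n in ["door_hinge","door_push"]:
    print(n,[(np.round(x["at"],3).tolist(),round(x["p"],2)) for x in optics.spot_point("side",n)[:1]])
cv2.imwrite("pics/s5.png",cv2.resize(d["frame"][100:240,230:430,::-1],None,fx=4,fy=4,interpolation=cv2.INTER_CUBIC))
w=snap("wrist","w5.png"); s=sensors.sense(); print(s["wrist_force"],s["tool_pos"])
E
```

```text
[ 0.55952982 -0.19275707  0.19219348] [-14.17945359  -3.56916432   8.30055025] [-0.49399065  1.86247244  0.06742953]
door_hinge [([0.6, -0.314, 0.127], 0.53)]
door_push [([0.571, -0.187, 0.197], 0.7)]
[-7.55011585 -1.32414192  4.14764797] [ 0.56074436 -0.19254092  0.1921804 ]
```

View pics/s5.png

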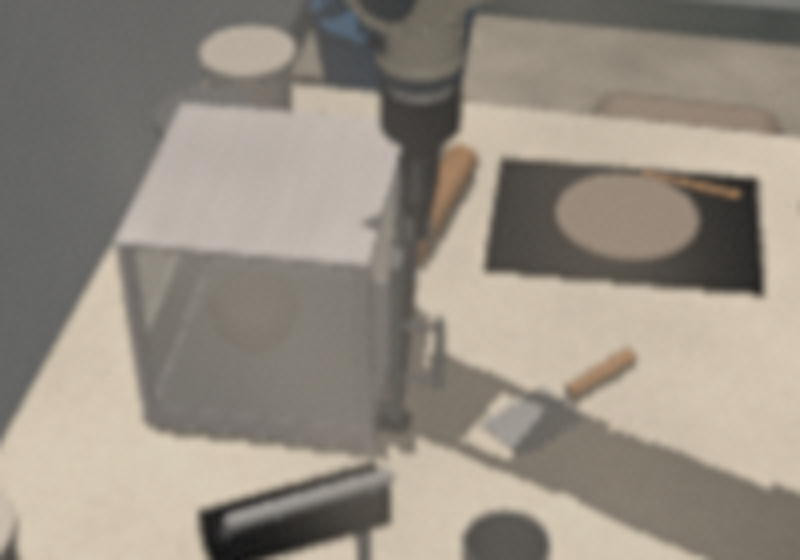

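View pics/w5.png

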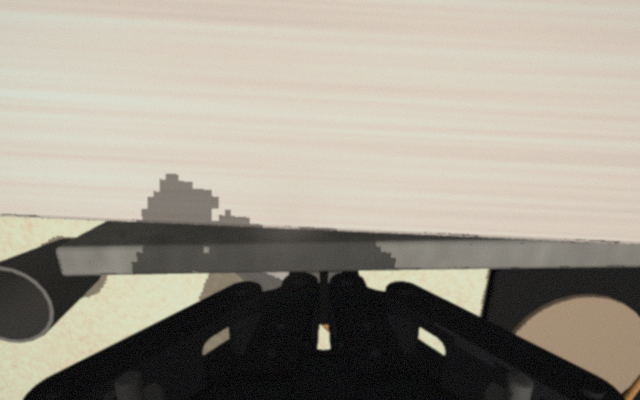

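Both views show the door against the catch with a thin gap and nothing in the way: door top edge at (60–640, 255) in the wrist view, and the free edge near (395,420) in the side crop. I'll keep pushing gently.

Request:
{"name": "servo_tool", "arguments": {"series": "1.5 0 0 0 0 0; 1.5 0 0 0 0 0; 0 0 0 0 0 0"}}

```text
time: 17.05
tool_pos: [0.5642, -0.1919, 0.1922]
orientation: [0.002, 0.999, 0.048, -0.002]
wrist_force: [-3.2, 1.4, 2.1]
gripper_width: -0.004
grip_force: 1.7
```

Request:
{"name": "servo_tool", "arguments": {"series": "1.5 0 0 0 0 0; 1.5 0 0 0 0 0; 0 0 0 0 0 0"}}

```text
time: 17.3
tool_pos: [0.5685, -0.1917, 0.1922]
orientation: [0.002, 0.999, 0.048, -0.0]
wrist_force: [-1.3, 1.7, -0.2]
gripper_width: 0.003
grip_force: 0.8
```

Request:
{"name": "servo_tool", "arguments": {"series": "1.5 0 0 0 0 0; 1.5 0 0 0 0 0; 0 0 0 0 0 0"}}

```text
time: 17.55
tool_pos: [0.5686, -0.1917, 0.1922]
orientation: [0.002, 0.999, 0.048, -0.003]
wrist_force: [-13.4, -0.8, 10.0]
gripper_width: 0.002
grip_force: 6.9
```

Request:
{"name": "servo_tool", "arguments": {"series": "1.5 0 0 0 0 0; 0 0 0 0 0 0; 0 0 0 0 0 0"}}

```text
time: 17.8
tool_pos: [0.5686, -0.1917, 0.1922]
orientation: [0.002, 0.999, 0.048, -0.005]
wrist_force: [-19.6, -2.5, 12.4]
gripper_width: -0.0
grip_force: 9.8
```

```bash
python3 - <<'E'
from h import *
print(sensors.sense()["tool_pos"]); snap("side")
for n in ["door_hinge","door_push"]:
    print(n,[(np.round(x["at"],3).tolist(),round(x["p"],2)) for x in optics.spot_point("side",n)[:1]])
E
```

```text
[ 0.56860215 -0.19167112  0.19220689]
door_hinge [([0.596, -0.317, 0.124], 0.63)]
door_push [([0.58, -0.186, 0.195], 0.93)]
```

Hard stop: there's no more travel, so the door is home. I'll back off and look.

Request:
{"name": "servo_tool", "arguments": {"series": "-3 0 0 0 0 0; -5 0 0 0 0 0; -10 0 0 0 0 0; -20 0 0 0 0 0; -20 0 0 0 0 0; -20 0 0 0 0 0; -20 0 -20 0 0 0; 0 0 -30 0 0 0; 0 0 -30 0 0 0; 0 0 -30 0 0 0; 0 0 0 0 0 0; 0 0 0 0 0 0"}}

```text
time: 18.95
tool_pos: [0.4761, -0.2007, 0.3042]
orientation: [0.003, 0.999, 0.048, 0.002]
wrist_force: [-0.3, 0.3, -0.3]
gripper_width: -0.002
grip_force: 0.0
```

```bash
python3 - <<'E'
from h import *
s,p,r=st(); print(s["time"],p,s["wrist_force"])
w=snap("wrist","w6.png")
for n in ["door_hinge","door_push"]: print(n,[(np.round(x["at"],3).tolist(),round(x["p"],2)) for x in optics.spot_point("wrist",n)[:1]])
d=snap("side")
for n in ["door_hinge","door_push","bowl","water_cup","other_can","tool_pot","tiles","cap_mean"]:
    print(n,[(np.round(x["at"],3).tolist(),round(x["p"],2)) for x in optics.spot_point("side",n)[:1]])
E
```

```text
18.95 [ 0.47607121 -0.20072648  0.30420534] [-0.30044632  0.29185812 -0.34055951]
door_hinge [([0.6, -0.312, 0.128], 0.68)]
door_push []
door_hinge [([0.602, -0.316, 0.126], 0.68)]
door_push [([0.58, -0.185, 0.195], 0.97)]
bowl []
water_cup [([0.428, 0.08, -0.001], 0.72)]
other_can [([0.656, 0.331, 0.004], 0.69)]
tool_pot [([0.518, 0.496, 0.0], 0.9)]
tiles [([0.39, 0.446, -0.002], 0.77)]
cap_mean [([0.558, 0.261, 0.181], 0.56)]
```

View pics/w6.png

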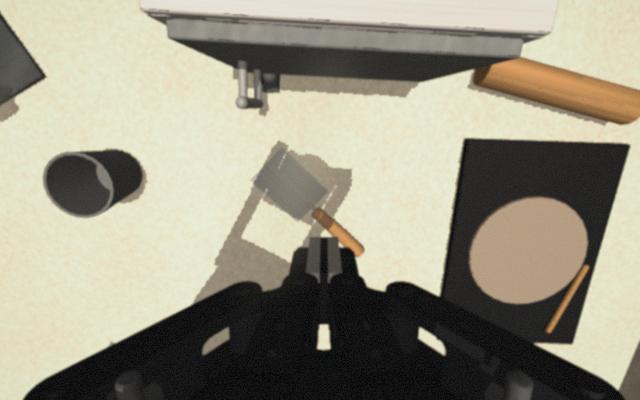

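The door (168–522, row ~45) is parallel to the cabinet front with no gap. The bystanders detected are within about 5 mm of where they were, and the arm is clear.

```bash
python3 -c "
from h import *
print(workorder.job_done())"
```

```text
the job is handed in; nothing more can be done
None
```

I pressed the cap down about 7 mm (from the force reading) for roughly half a second and released it, pushed the door gently over its catch to the hard stop, backed the arm clear and handed the job in at about 19 s; the bowl was never detected, so I did not check that it stayed put.

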